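# Prop the sample cooler's lid open

## Task

Prop open the lid of the small white sample cooler: raise it (lifting the prop rod by its ball grip lifts the lid too), swing the rod down under the lid and set its foot peg in the holding hole of the rail on the cooler's left side, so that the rod holds the lid open by itself when you let go. Where the hole sits along the rail is not exactly known, so feel for it with a light sliding touch; do not press the peg hard, do not drop or fling the lid, and leave the vial, the pot and the beaker standing nearby where they are.

Things in the scene. Friction and masses are not known exactly. Their poses are not given: they have to be found in the camera images.
- cooler: White insulated chest with a vial rack inside, 230 (x) x 240 (y) x 90 mm, its lid on top reaching 112 mm; fixed. Origin: centre of its underside. x points from its front (robot side) to its back, y to its left, z up. The prop rod and its rail are on its left side, in the plane y = +140 mm. Nothing but lid and rod stands higher than 99 mm.
- rail: Rail, 34 mm wide, x = -79 to +82 mm of its own frame. Origin: x = -62.5, y = 140, z = 98 mm of the cooler, axes alike, at the height of the plate's top. A flat smooth plate is clamped in it, reaching 55 mm in front of and 60 mm behind the centre of its one hole, the holding hole: 13 mm (x) by 12 mm, 12 mm deep. Its centre may be anywhere at x = -17.5 to +17.5 mm of the rail: feel for it.
- lid: White lid, 225 mm deep, 240 mm wide, 20 mm thick, 0.5 to 1 kg. Origin: middle of its front edge, half-way through its thickness, x = -115, y = 0, z = 102 mm of the cooler when closed; axes then like the cooler's. It swings up about a hinge axis along the cooler's y at x = +120, z = 80 mm of the cooler, to 1.45 rad at most, and falls shut unless held; propped, it stands about 0.85 to 1.1 rad open.
- rod: Prop rod: 8 mm steel shaft, ball grip, foot peg. Origin: its free pivot on the lid's left edge (closed lid: x = -45, z = 112 mm of the cooler); shaft along its -x. With the lid closed it lies nearly level on the rail's front end, foot to the front. It cannot fold up, only swing down and back under the lid. So lid and rod are a two-bar linkage, knee up: the ball's place sets both angles.
- ball (a point): Centre of the black ball grip on the rod, 24 mm in diameter, 150 mm from the rod's pivot along the straight shaft. With the lid closed it stands about 80 mm in front of the cooler's front face (x = -194, z = 97 mm of the cooler), free all round but for the shaft to the back and the peg to the front. Lifting it lifts the lid.
- rod_tip (a point): Round tip of the rod's foot peg. The peg is 8 mm thick and runs from the ball to this tip, 55 mm from the ball's centre, bent 51 degrees down from the line of the shaft, so that it stands upright within 5 degrees in the hole. Fully home the tip is 12 mm below the plate's top, at z = 86 mm of the cooler.
- septa_pot: White plastic pot with lid, 41 mm across, 42 mm high, loose, in front of the cooler; origin under its centre. Bystander.
- headspace_vial: Small glass vial, 22 mm across, 62 mm high, loose, left of the cooler's rail; origin under its centre. Bystander.
- beaker: Glass beaker, 54 mm across, 70 mm high, loose, right of the cooler; origin under its centre. Bystander.

How it is judged:
On the way, in this order (a step that is already met when the one before it is completed fails the run):
1. the lid is raised, the foot peg carried clear above the rail (angle between lid's own z axis and vertical above 0.5 rad and z of rod_tip in the frame of cooler above 0.103 m), for 0.1 s.
2. the foot peg stands on the rail or in its hole, under the raised lid (contact force between rod and rail above 0.5 N and z of rod_tip in the frame of cooler below 0.101 m and x of rod_tip in the frame of cooler between -0.13 and 0 m and angle between lid's own z axis and vertical above 0.6 rad), for 0.1 s.
At the end, for the whole second after the job is handed in: The peg's tip is in the holding hole, at least 6 mm below the plate's top, the lid stands open at more than 0.75 rad on the rod alone and is at rest (z of rod_tip in the frame of cooler between 0.078 and 0.092 m and x of rod_tip in the frame of cooler between -0.1 and -0.025 m and angle between lid's own z axis and vertical above 0.75 rad and angular speed of lid below 0.05 rad/s); the robot touches nothing.
It fails at once if the rod is pressed on the rail with more than 30 N (contact force between rod and rail above 30 N).
It fails at once if the lid is dropped or flung (turns faster than 2 rad/s) (angular speed of lid above 2 rad/s).
It fails at once if the septa pot is moved by more than 20 mm (distance of septa_pot from where it was at the start of the episode above 0.02 m).
It fails at once if the headspace vial is moved by more than 20 mm (distance of headspace_vial from where it was at the start of the episode above 0.02 m).
It fails at once if the beaker is moved by more than 20 mm (distance of beaker from where it was at the start of the episode above 0.02 m).
It also fails if it takes over 67 s, if anything falls off the work surface, if the arm or the gripper's body presses on something with over 40 N, if the wrist force passes 120 N, or if a joint passes its speed limit or range.

## Robot

A 6-joint arm with a two-finger parallel gripper is mounted at the origin on a cart in front of the work surface, level with it; the furniture and walls round the work are solid. World frame = base frame: x ahead of the robot, y to its left, z up, the work surface at z = 0. Lengths are in m, angles in rad, forces in N, time in s.
With the tool pointing down it reaches from about 0.375 to 0.9 m from the base axis. Payload 3.1 kg.
Tool frame: the origin (TCP) lies midway between the tips of the shut fingers; the grasp point (between the pads) lies 19 mm behind it (manip.grasp_offset is the distance from the TCP to the grasp point, in m); z points along the fingers, y is the line along which they close (so a half turn about z gives the same grasp; the last joint's range is limited). The gripper opens to 85 mm and grips with 20 to 120 N. Pads are 22 mm wide; open, the fingers measure 114 mm over their backs; the gripper's body (76 mm by 85 mm) begins 54 mm behind the grasp point. The pads swing forward as they close: fully open they stand 13 mm farther back than shut.
Start: joints at [-1.3, 0.527, 1.433, -0, 1.181, -0.178], TCP at [0.272, -0.563, 0.231] pointing down, gripper open.
Joint ranges: [-3.08, 3.08], [-0.75, 2.2], [0.22, 2.44], [-1.43, 4.57], [0, 2.65], [-2.85, 2.85]. Speed limits (rad/s): [2.79, 2.79, 3.14, 3.14, 3.14, 3.14].

## Interface

Orientations are given as a unit quaternion [x, y, z, w].
In Python, from station import sensors, cams, order, manip gives the robot as it stands.
- The arm moves only by the tool move_arm, never from a script. Its argument "targets" is a list of rows, each an object of numbers: "dx", "dy", "dz": the shift along the world's x, y, z normalised to -1 to 1, where 1 is 25 mm; "rx", "ry", "rz": the turn, a rotation vector about the world's x, y, z normalised to -1 to 1, where 1 is 30 degrees. A call has exactly 10 rows; each row shifts and turns the commanded pose from where the row before left it; what a row does not reach is not made up. A row lasts 1/8 s, in which the tool goes at most 62.5 mm and 10.7 degrees, less where a joint would pass 70% of its speed; a pose out of reach is approached as far as the arm can. A call with a number of a shift or a turn outside -1 to 1 is refused whole. A call with a gripper value outside its range is refused whole. "claw" is the opening in per cent of the stroke, from 0 (shut) to 100 (fully open), set as the call begins (left out, the last holds). The fingers move at their own pace and stop on an object; "newtons" is the grip in N (left out, the last holds). Time passes only in rows, so rows that do not move let the fingers close, or fill a call up. It gives the time, the measured TCP pose, the force, the opening and the grip force at its end, in the units of the state.
- sensors.sense(): the state, without advancing time (a new reading comes with each control period).
- cams.snapshot(name): name is "scene" or "top" or "wrist"; returns the picture (480x640x3 uint8, red, green, blue); there is no depth.
- cams.camera_model(name): a dict with "fx", "fy", "cx", "cy" (pixels), "distortion" ([k1, k2, p1, p2, k3] as OpenCV has them; the pictures are not rectified), "extrinsics" (4x4, takes a point from world to camera coordinates). Camera axes: x right, y down, z forward; pixel columns grow to the right and rows downward; lengths in m; the calibration is good to about 2 mm. A picture is of the moment at which its call begins: read the wrist's pose just before it. camera_model takes no time and is no camera call; for the wrist camera it gives the pose at the moment of the call.
- order.sign_off(): hands the job in; it is judged then, once.
The state is a dict: "t": time; "q": joint angles; "qd": joint speeds; "tau": joint torques, N m; "tcp_pos": TCP position; "tool_rot": TCP orientation; "force": force on the tool from outside, world axes, zero at the start; "ft_torque": the same for the moment, N m; "finger_gap": opening from 0.0 (shut) to 1.0 (fully open); "gripper_force": force on a finger pad.
Only numpy, scipy, OpenCV 4.12 (cv2) and the standard library are available. Lean on these libraries where they do the work, as an engineer would, in place of code of your own. Each camera call takes 0.05 s, during which the arm holds its last target. There are 200 camera calls.

## Working session

There is one attempt and no reset: what is moved stays moved. The work goes in short steps, Python scripts to look and compute and a tool call to move; the robot and the scene stay as the last step left them, time stands still between calls to the robot, and variables do not carry over. Pictures are saved under pics/ and viewed, at most 10 in all, crops included, and the job is handed in when it is done.

Besides the shell and the picture viewer there is one more tool, called after "Call:" as name(argument=value, ...), one argument or row to a line, values as JSON. move_arm: Moves the arm, as the interface text tells. Scaled input: -1 to 1 covers 25 mm each way for a shift and 30 degrees each way for a turn. Its arguments: {"type":"object","properties":{"targets":{"type":"array"},"claw":{"type":"number"},"newtons":{"type":"number"}},"required":["targets"]}

```bash
mkdir -p pics; ls
python3 - <<'E'
from station import sensors,cams,manip
import cv2
for n in("scene","top"):
    cv2.imwrite(f"pics/{n}0.png",cams.snapshot(n)[:,:,::-1])
    m=cams.camera_model(n);print(n,m)
s=sensors.sense();print(s['t'],s['tcp_pos'],s['tool_rot'],s['force'],manip.grasp_offset)
E
```

```text
pics
scene {'fx': 557.2240916261028, 'fy': 557.2240916261028, 'cx': 322.9157163660931, 'cy': 237.76342563266314, 'distortion': array([-0.09567617,  0.        ,  0.        ,  0.        ,  0.        ]), 'extrinsics': array([[-0.89989378, -0.43570622,  0.01874226,  0.41921858],
       [-0.24694665,  0.47367142, -0.84537136,  0.30822999],
       [ 0.35945589, -0.76537277, -0.53385016,  0.85903127],
       [ 0.        ,  0.        ,  0.        ,  1.        ]])}
top {'fx': 483.32971838476084, 'fy': 483.32971838476084, 'cx': 320.3484254586248, 'cy': 239.28393093398213, 'distortion': array([0.0398141, 0.       , 0.       , 0.       , 0.       ]), 'extrinsics': array([[ 0.0089914 , -0.99995431, -0.0032469 , -0.23157226],
       [-0.99735962, -0.00873397, -0.07209372,  0.57698061],
       [ 0.07206207,  0.00388655, -0.99739258,  1.24507949],
       [ 0.        ,  0.        ,  0.        ,  1.        ]])}
0.1 [ 0.2715961  -0.56219886  0.23043147] [ 9.74819435e-01  2.22993528e-01 -3.23751044e-05 -9.76546391e-04] [ 0.23206913 -0.47257271  0.54800438] 0.0187
```

View pics/top0.png

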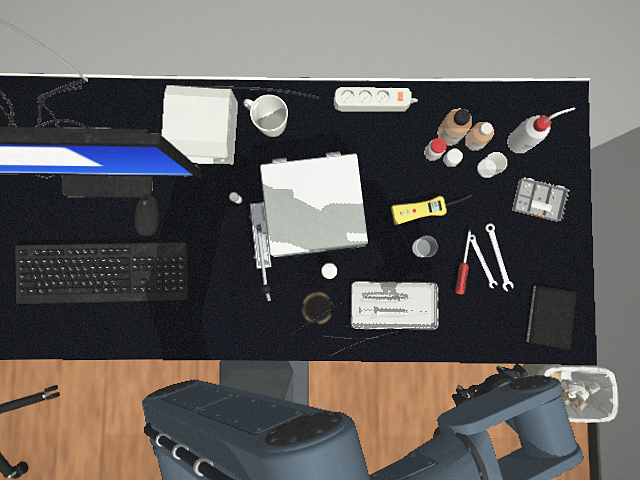

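View pics/scene0.png

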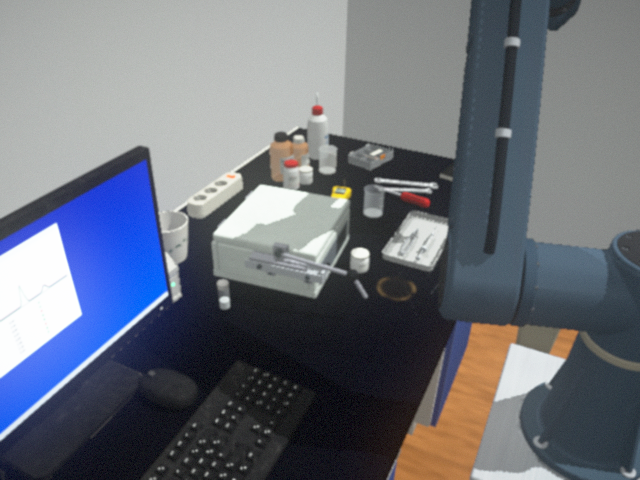

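The top view shows the cooler lid with corners near (261,165), (357,153), (368,243) and (272,256). The rod runs down to about (268,298), the pot is at (330,271), the vial at (235,197) and the beaker at (424,246). The black ball is hard to see, so I'll enlarge.

Run:
```python
import cv2,numpy as np
a=cv2.imread("pics/top0.png")[140:310,225:385]
b=cv2.imread("pics/scene0.png")[180:320,200:390]
g=lambda i:(255*(i/255.)**0.5).astype('uint8')
a=cv2.resize(g(a),None,fx=3.5,fy=3.5,interpolation=cv2.INTER_CUBIC)
cv2.imwrite("pics/c1.png",a)
```

```text
(no output)
```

View pics/c1.png

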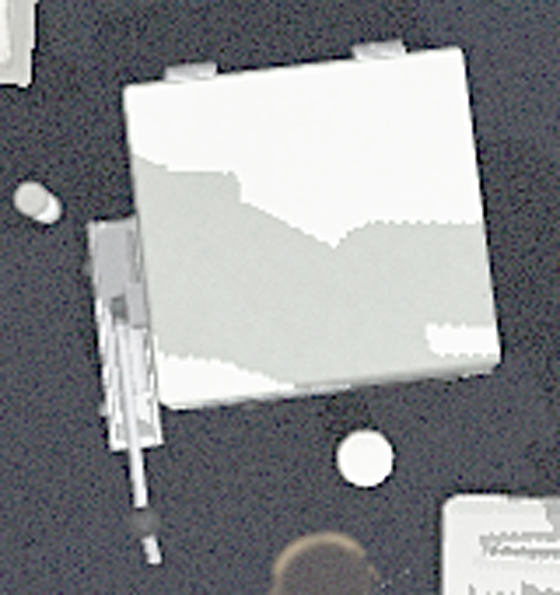

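The crop shows the lid-top corners at about (124,87), (462,47), (498,358) and (163,404). The ball is at (145,521), the peg end at (153,560), and the rail's far-left corner at (90,225).

```bash
cat > h.py <<'E'
import cv2,numpy as np
from station import sensors,cams
def ray(n,uv,z):
    m=cams.camera_model(n);K=np.array([[m['fx'],0,m['cx']],[0,m['fy'],m['cy']],[0,0,1]])
    p=cv2.undistortPoints(np.array([[uv]],float),K,np.array(m['distortion']))[0,0]
    E=m['extrinsics'];R=E[:3,:3];c=-R.T@E[:3,3];d=R.T@np.r_[p,1];return c+d*(z-c[2])/d[2]
def proj(n,P):
    m=cams.camera_model(n);K=np.array([[m['fx'],0,m['cx']],[0,m['fy'],m['cy']],[0,0,1]])
    E=m['extrinsics'];return cv2.projectPoints(np.atleast_2d(P).astype(float),cv2.Rodrigues(E[:3,:3])[0],E[:3,3],K,np.array(m['distortion']))[0][:,0]
E
python3 - <<'E'
from h import *
from scipy.spatial.transform import Rotation as R
c=lambda u,v:(u/3.5+225-.36,v/3.5+140-.36)
L=np.array([ray("top",c(*p),.112)[:2] for p in[(124,87),(462,47),(498,358),(163,404)]])
M=np.array([[.11,.12],[.11,-.12],[-.115,-.12],[-.115,.12]])
a,b=L-L.mean(0),M-M.mean(0)
th=np.arctan2((b[:,0]*a[:,1]-b[:,1]*a[:,0]).sum(),(a*b).sum())
r=np.array([[np.cos(th),-np.sin(th)],[np.sin(th),np.cos(th)]]);t=L.mean(0)-r@M.mean(0)
print("yaw",th,np.degrees(th),"t",t,"res",L-(M@r.T+t))
f=lambda x,y:r@[x,y]+t
print("ball pred",f(-.194,.14),"ball seen",ray("top",c(145,521),.097))
print("hole range",f(-.08,.14),f(-.045,.14),"pivot",f(-.045,.14))
print("pot",ray("top",c(366,459),.042),"vial",ray("top",c(30,197),.062))
print(proj("scene",np.r_[f(-.194,.14),.097]))
print(R.from_quat(sensors.sense()['tool_rot']).as_matrix())
E
```

```text
yaw 0.13251331607719796 7.592453740506522 t [ 0.66259489 -0.20948385] res [[-0.00074664 -0.00128043]
 [-0.00203059 -0.0001168 ]
 [ 0.00250458  0.00378434]
 [ 0.00027265 -0.0023871 ]]
ball pred [ 0.45179808 -0.09634365] ball seen [ 0.45192061 -0.09537113  0.097     ]
hole range [ 0.56479863 -0.08128131] [ 0.59949179 -0.0766569 ] pivot [ 0.59949179 -0.0766569 ]
pot [ 0.49677976 -0.24995115  0.042     ] vial [ 0.68474459 -0.00376022  0.062     ]
[[353.03862626 274.59996141]]
[[ 9.00547770e-01  4.34756788e-01 -4.98646813e-04]
 [ 4.34756914e-01 -9.00545865e-01  1.88947393e-03]
 [ 3.72407289e-04 -1.91835168e-03 -9.99998091e-01]]
```

Call:
move_arm(
  targets=[
    {"dx": 0.366, "dy": 0.932, "rz": -0.0607},
    {"dx": 0.366, "dy": 0.932, "rz": -0.0607},
    {"dx": 0.366, "dy": 0.932, "rz": -0.0607},
    {"dx": 0.366, "dy": 0.932, "rz": -0.0607},
    {"dx": 0.366, "dy": 0.932, "rz": -0.0607},
    {"dx": 0.366, "dy": 0.932, "rz": -0.0607},
    {"dx": 0.366, "dy": 0.932, "rz": -0.0607},
    {"dx": 0.366, "dy": 0.932, "rz": -0.0607},
    {"dx": 0.366, "dy": 0.932, "rz": -0.0607},
    {"dx": 0.366, "dy": 0.932, "rz": -0.0607},
  ],
  claw=70,
  newtons=30,
)

```text
schema error: expected keys dx, dy, dz, rx, ry, rz
```

Call:
move_arm(
  targets=[
    {"dx": 0.366, "dy": 0.932, "dz": -0.24, "ry": -0.033, "rx": 0.0044},
    {"dx": 0.366, "dy": 0.932, "dz": -0.24, "ry": -0.033, "rx": 0.0044},
    {"dx": 0.366, "dy": 0.932, "dz": -0.24, "ry": -0.033, "rx": 0.0044},
    {"dx": 0.366, "dy": 0.932, "dz": -0.24, "ry": -0.033, "rx": 0.0044},
    {"dx": 0.366, "dy": 0.932, "dz": -0.24, "ry": -0.033, "rx": 0.0044},
    {"dx": 0.366, "dy": 0.932, "dz": -0.24, "ry": -0.033, "rx": 0.0044},
    {"dx": 0.366, "dy": 0.932, "dz": -0.24, "ry": -0.033, "rx": 0.0044},
    {"dx": 0.366, "dy": 0.932, "dz": -0.24, "ry": -0.033, "rx": 0.0044},
    {"dx": 0.366, "dy": 0.932, "dz": -0.24, "ry": -0.033, "rx": 0.0044},
    {"dx": 0.366, "dy": 0.932, "dz": -0.24, "ry": -0.033, "rx": 0.0044},
  ],
)

```text
schema error: expected keys dx, dy, dz, rx, ry, rz
```

```bash
cat >> h.py <<'E'
from scipy.spatial.transform import Rotation as R
TH=.1325;T=np.array([.6626,-.2095]);Rc=np.array([[np.cos(TH),-np.sin(TH)],[np.sin(TH),np.cos(TH)]])
def w(x,y,z):return np.r_[Rc@[x,y]+T,z]
def inv(p):return np.r_[Rc.T@(np.array(p)[:2]-T),p[2]]
def st():
    s=sensors.sense();M=R.from_quat(s['tool_rot']).as_matrix();b=s['tcp_pos']-.0187*M[:,2]
    f=s['force'];fc=np.r_[Rc.T@f[:2],f[2]]
    print('t',s['t'],'grasp(cooler mm)',(inv(b)*1e3).round(1),'F cooler',fc.round(1),'gap',round(float(s['finger_gap']),3),'gf',np.round(s['gripper_force'],1),'q5',s['q'].round(2))
    return s,M,b
E
python3 - <<'E'
from h import *
s,M,b=st();print(M.round(3),s['tcp_pos'])
print("ball px",proj("wrist",w(-.194,.14,.097)))
cv2.imwrite("pics/w1.png",cams.snapshot("wrist")[:,:,::-1])
E
```

```text
t 0.1 grasp(cooler mm) [-434.2 -298.   249.1] F cooler [ 0.2 -0.5  0.5] gap 1.001 gf 0.0 q5 [-1.3   0.53  1.43  0.    1.18 -0.18]
[[ 0.901  0.435 -0.   ]
 [ 0.435 -0.901  0.002]
 [ 0.    -0.002 -1.   ]] [ 0.2715961  -0.56219886  0.23043147]
ball px [[-541.95239314 -669.92291476]]
```

View pics/w1.png

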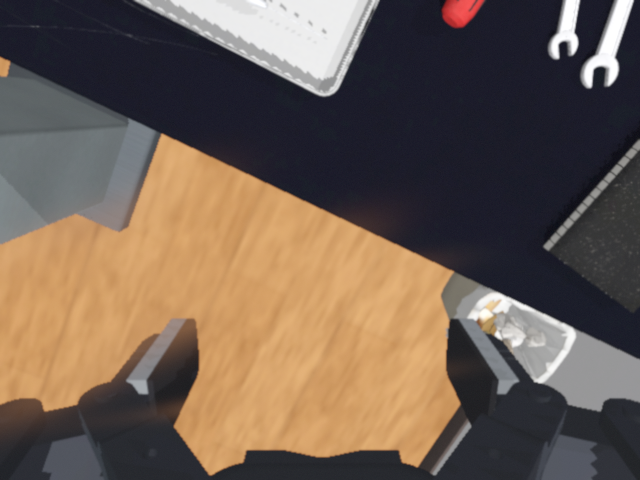

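The moves were refused because every key has to be present, so the arm hasn't moved. This wrist picture shows only the start pose, with the fingers at (165,360) and (485,360). I'll resend the moves with all the keys.

Call:
move_arm(
  targets=[
    {"dx": 0.366, "dy": 0.932, "dz": 0, "rx": 0, "ry": 0, "rz": -0.0607},
    {"dx": 0.366, "dy": 0.932, "dz": 0, "rx": 0, "ry": 0, "rz": -0.0607},
    {"dx": 0.366, "dy": 0.932, "dz": 0, "rx": 0, "ry": 0, "rz": -0.0607},
    {"dx": 0.366, "dy": 0.932, "dz": 0, "rx": 0, "ry": 0, "rz": -0.0607},
    {"dx": 0.366, "dy": 0.932, "dz": 0, "rx": 0, "ry": 0, "rz": -0.0607},
    {"dx": 0.366, "dy": 0.932, "dz": 0, "rx": 0, "ry": 0, "rz": -0.0607},
    {"dx": 0.366, "dy": 0.932, "dz": 0, "rx": 0, "ry": 0, "rz": -0.0607},
    {"dx": 0.366, "dy": 0.932, "dz": 0, "rx": 0, "ry": 0, "rz": -0.0607},
    {"dx": 0.366, "dy": 0.932, "dz": 0, "rx": 0, "ry": 0, "rz": -0.0607},
    {"dx": 0.366, "dy": 0.932, "dz": 0, "rx": 0, "ry": 0, "rz": -0.0607},
  ],
  claw=70,
  newtons=30,
)

```text
t: 1.4
tcp_pos: [0.3634, -0.3288, 0.2311]
tool_rot: [0.998, 0.065, -0.0, -0.0]
force: [0.3, -0.1, 0.6]
finger_gap: 0.704
gripper_force: 0.0
```

Call:
move_arm(
  targets=[
    {"dx": 0.366, "dy": 0.932, "dz": -0.24, "rx": 0.0044, "ry": -0.033, "rz": 0},
    {"dx": 0.366, "dy": 0.932, "dz": -0.24, "rx": 0.0044, "ry": -0.033, "rz": 0},
    {"dx": 0.366, "dy": 0.932, "dz": -0.24, "rx": 0.0044, "ry": -0.033, "rz": 0},
    {"dx": 0.366, "dy": 0.932, "dz": -0.24, "rx": 0.0044, "ry": -0.033, "rz": 0},
    {"dx": 0.366, "dy": 0.932, "dz": -0.24, "rx": 0.0044, "ry": -0.033, "rz": 0},
    {"dx": 0.366, "dy": 0.932, "dz": -0.24, "rx": 0.0044, "ry": -0.033, "rz": 0},
    {"dx": 0.366, "dy": 0.932, "dz": -0.24, "rx": 0.0044, "ry": -0.033, "rz": 0},
    {"dx": 0.366, "dy": 0.932, "dz": -0.24, "rx": 0.0044, "ry": -0.033, "rz": 0},
    {"dx": 0.366, "dy": 0.932, "dz": -0.24, "rx": 0.0044, "ry": -0.033, "rz": 0},
    {"dx": 0.366, "dy": 0.932, "dz": -0.24, "rx": 0.0044, "ry": -0.033, "rz": 0},
  ],
)

```text
t: 2.65
tcp_pos: [0.4547, -0.0954, 0.1708]
tool_rot: [0.994, 0.066, 0.087, -0.006]
force: [-0.1, 0.0, 0.1]
finger_gap: 0.702
gripper_force: 0.0
```

Run:
```python
from h import *
s,M,b=st();print(M.round(3),s['tcp_pos'])
print("ball px",proj("wrist",w(-.194,.14,.097)),"plate ends/hole range",proj("wrist",[w(x,.14,.098) for x in(-.08,-.045)]))
cv2.imwrite("pics/w2.png",cams.snapshot("wrist")[:,:,::-1])
```

```text
t 2.65 grasp(cooler mm) [-194.3  140.5  189.2] F cooler [-0.1  0.   0.1] gap 0.702 gf 0.0 q5 [-0.52  0.37  2.01  0.18  0.64  0.78]
[[ 0.976  0.132  0.172]
 [ 0.129 -0.991  0.023]
 [ 0.174 -0.001 -0.985]] [ 0.45466961 -0.09541449  0.17077558]
ball px [[324.51122387 285.08703983]] plate ends/hole range [[324.79894737  65.79764077]
 [324.89483418  -8.00978231]]
```

View pics/w2.png

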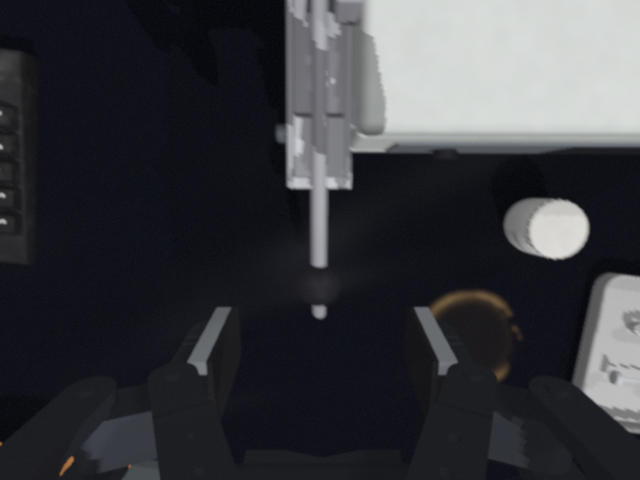

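The ball is at (319,288), about 2.5 mm further left (+y) than predicted, and the rail is centred at column 319.5. An edge crosses the rail near row 113. I'll enlarge that part, since it may show where the plate's front end is.

Run:
```python
import cv2
a=cv2.imread("pics/w2.png")[0:210,260:390]
a=(255*(a/255.)**0.6).astype('uint8')
cv2.imwrite("pics/c2.png",cv2.resize(a[:200],None,fx=3,fy=3,interpolation=cv2.INTER_CUBIC))
```

```text
(no output)
```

View pics/c2.png

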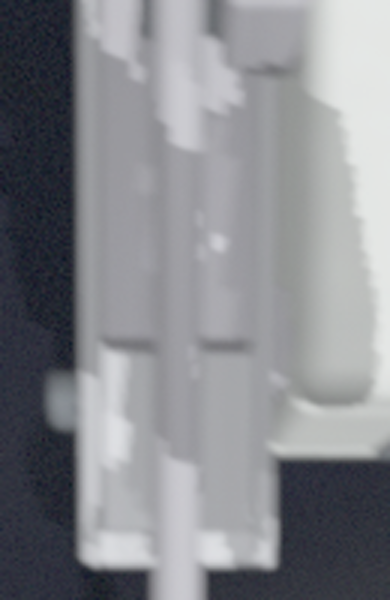

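The plate's front edge shows at crop row 345, which is image row 115. That puts it at x ≈ -0.103, so the hole should be near x ≈ -0.048. Next I descend and grasp.

Call:
move_arm(
  targets=[
    {"dx": -0.01, "dy": 0.016, "dz": -0.736, "rx": 0, "ry": 0, "rz": 0},
    {"dx": -0.01, "dy": 0.016, "dz": -0.736, "rx": 0, "ry": 0, "rz": 0},
    {"dx": -0.01, "dy": 0.016, "dz": -0.736, "rx": 0, "ry": 0, "rz": 0},
    {"dx": -0.01, "dy": 0.016, "dz": -0.736, "rx": 0, "ry": 0, "rz": 0},
    {"dx": -0.01, "dy": 0.016, "dz": -0.736, "rx": 0, "ry": 0, "rz": 0},
    {"dx": 0, "dy": 0, "dz": 0, "rx": 0, "ry": 0, "rz": 0},
    {"dx": 0, "dy": 0, "dz": 0, "rx": 0, "ry": 0, "rz": 0},
    {"dx": 0, "dy": 0, "dz": 0, "rx": 0, "ry": 0, "rz": 0},
    {"dx": 0, "dy": 0, "dz": 0, "rx": 0, "ry": 0, "rz": 0},
    {"dx": 0, "dy": 0, "dz": 0, "rx": 0, "ry": 0, "rz": 0},
  ],
)

```text
t: 3.95
tcp_pos: [0.4537, -0.0949, 0.0797]
tool_rot: [0.994, 0.066, 0.087, -0.006]
force: [0.1, 0.8, -0.7]
finger_gap: 0.697
gripper_force: 0.0
```

Call:
move_arm(
  targets=[
    {"dx": 0, "dy": 0, "dz": 0, "rx": 0, "ry": 0, "rz": 0},
    {"dx": 0, "dy": 0, "dz": 0, "rx": 0, "ry": 0, "rz": 0},
    {"dx": 0, "dy": 0, "dz": 0, "rx": 0, "ry": 0, "rz": 0},
    {"dx": 0, "dy": 0, "dz": 0, "rx": 0, "ry": 0, "rz": 0},
    {"dx": 0, "dy": 0, "dz": 0, "rx": 0, "ry": 0, "rz": 0},
    {"dx": 0, "dy": 0, "dz": 0, "rx": 0, "ry": 0, "rz": 0},
    {"dx": 0, "dy": 0, "dz": 0, "rx": 0, "ry": 0, "rz": 0},
    {"dx": 0, "dy": 0, "dz": 0, "rx": 0, "ry": 0, "rz": 0},
    {"dx": 0, "dy": 0, "dz": 0, "rx": 0, "ry": 0, "rz": 0},
    {"dx": 0, "dy": 0, "dz": 0, "rx": 0, "ry": 0, "rz": 0},
  ],
  claw=0,
  newtons=30,
)

```text
t: 5.2
tcp_pos: [0.4534, -0.0946, 0.0793]
tool_rot: [0.994, 0.066, 0.087, -0.006]
force: [1.1, 5.1, 1.8]
finger_gap: 0.256
gripper_force: 29.3
```

Run:
```python
from h import *
s,M,b=st()
print("rail front/plate px from earlier view n/a; linkage table:")
pv=lambda f:(.12+.16808*np.cos(np.radians(168.97)-f),.08+.16808*np.sin(np.radians(168.97)-f))
def bt(f,a):
    x,z=pv(f);bx,bz=x-.15*np.cos(a),z-.15*np.sin(a);g=a+np.radians(51);return bx,bz,bx-.055*np.cos(g),bz-.055*np.sin(g)
from scipy.optimize import fsolve
print("path f,alpha: ball, tip")
for f,a in[(0,5.7),(.2,5),(.4,5),(.6,8),(.8,12),(1.0,20),(1.1,25),(1.12,30)]:
    print(f,a,(np.array(bt(f,np.radians(a)))*1e3).round(1))
print("tip on plane z")
for z in(.104,.098,.086):
  for x in(-.1,-.09,-.08,-.07,-.06,-.05,-.04,-.03):
    f,a=fsolve(lambda v:np.array(bt(*v))[2:]-[x,z],[1.,.6]);B=bt(f,a)
    print(z,x,'f',round(f,3),'a',round(np.degrees(a),1),'ball',(np.array(B[:2])*1e3).round(1))
```

```text
t 5.2 grasp(cooler mm) [-195.4  141.5   97.7] F cooler [1.8 4.9 1.8] gap 0.256 gf 29.3 q5 [-0.52  0.57  2.08  0.3   0.37  0.65]
rail front/plate px from earlier view n/a; linkage table:
path f,alpha: ball, tip
0 5.7 [-194.2   97.3 -224.4   51.3]
0.2 5 [-184.7  131.2 -215.5   85.6]
0.4 5 [-168.9  160.8 -199.6  115.2]
0.6 8 [-146.5  178.8 -174.9  131.7]
0.8 12 [-118.6  189.6 -143.6  140.6]
1.0 20 [ -83.   184.9 -100.9  132.9]
1.1 25 [-62.1 178.2 -75.4 124.9]
1.12 30 [-52.8 167.5 -61.4 113.2]
tip on plane z
0.104 -0.1 f 0.898 a 28.3 ball [-89.8 158. ]
0.104 -0.09 f 0.944 a 29.7 ball [-81.1 158.3]
0.104 -0.08 f 0.99 a 30.9 ball [-72.3 158.5]
0.104 -0.07 f 1.036 a 32.1 ball [-63.4 158.6]
0.104 -0.06 f 1.083 a 33.2 ball [-54.4 158.7]
0.104 -0.05 f 1.131 a 34.1 ball [-45.3 158.8]
0.104 -0.04 f 1.18 a 34.9 ball [-36.1 158.9]
0.104 -0.03 f 1.23 a 35.6 ball [-26.7 158.9]
0.098 -0.1 f 0.873 a 29.9 ball [-91.3 152.3]
0.098 -0.09 f 0.918 a 31.4 ball [-82.7 152.5]
0.098 -0.08 f 0.963 a 32.7 ball [-74.  152.7]
0.098 -0.07 f 1.008 a 34.0 ball [-65.2 152.8]
0.098 -0.06 f 1.053 a 35.2 ball [-56.3 152.9]
0.098 -0.05 f 1.099 a 36.2 ball [-47.3 152.9]
0.098 -0.04 f 1.146 a 37.2 ball [-38.2 153. ]
0.098 -0.03 f 1.194 a 38.0 ball [-29. 153.]
0.086 -0.1 f 0.822 a 33.1 ball [-94.4 140.7]
0.086 -0.09 f 0.864 a 34.7 ball [-85.9 140.8]
0.086 -0.08 f 0.906 a 36.3 ball [-77.4 140.9]
0.086 -0.07 f 0.948 a 37.7 ball [-68.8 141. ]
0.086 -0.06 f 0.99 a 39.1 ball [-60.1 141. ]
0.086 -0.05 f 1.032 a 40.4 ball [-51.3 141. ]
0.086 -0.04 f 1.075 a 41.5 ball [-42.4 140.9]
0.086 -0.03 f 1.119 a 42.6 ball [-33.5 140.9]
```

Call:
move_arm(
  targets=[
    {"dx": 0.04, "dy": 0.01, "dz": 0.24, "rx": 0, "ry": 0, "rz": 0},
    {"dx": 0.12, "dy": 0.02, "dz": 0.44, "rx": 0, "ry": 0, "rz": 0},
    {"dx": 0.16, "dy": 0.025, "dz": 0.48, "rx": 0, "ry": 0, "rz": 0},
    {"dx": 0.24, "dy": 0.036, "dz": 0.48, "rx": 0, "ry": 0, "rz": 0},
    {"dx": 0.24, "dy": 0.036, "dz": 0.44, "rx": 0, "ry": 0, "rz": 0},
    {"dx": 0.28, "dy": 0.041, "dz": 0.4, "rx": 0, "ry": 0, "rz": 0},
    {"dx": 0.32, "dy": 0.046, "dz": 0.28, "rx": 0, "ry": 0, "rz": 0},
    {"dx": 0.32, "dy": 0.046, "dz": 0.24, "rx": 0, "ry": 0, "rz": 0},
    {"dx": 0.36, "dy": 0.052, "dz": 0.2, "rx": 0, "ry": 0, "rz": 0},
    {"dx": 0.36, "dy": 0.052, "dz": 0.12, "rx": 0, "ry": 0, "rz": 0},
  ],
)

```text
t: 6.45
tcp_pos: [0.5129, -0.0867, 0.1623]
tool_rot: [0.994, 0.066, 0.085, -0.005]
force: [-4.7, -3.2, -1.5]
finger_gap: 0.259
gripper_force: 30.0
```

```bash
python3 -c "
from h import *
st()"
```

```text
t 6.45 grasp(cooler mm) [-135.3  141.5  180.7] F cooler [-5.1 -2.5 -1.5] gap 0.259 gf 30.0 q5 [-0.44  0.44  1.88  0.14  0.68  0.9 ]
```

Call:
move_arm(
  targets=[
    {"dx": 0.36, "dy": 0.048, "dz": 0.12, "rx": 0, "ry": 0, "rz": 0},
    {"dx": 0.36, "dy": 0.048, "dz": 0.04, "rx": 0, "ry": 0, "rz": 0},
    {"dx": 0.36, "dy": 0.048, "dz": 0, "rx": 0, "ry": 0, "rz": 0},
    {"dx": 0.36, "dy": 0.048, "dz": -0.04, "rx": 0, "ry": 0, "rz": 0},
    {"dx": 0.36, "dy": 0.048, "dz": -0.08, "rx": 0, "ry": 0, "rz": 0},
    {"dx": 0.32, "dy": 0.042, "dz": -0.16, "rx": 0, "ry": 0, "rz": 0},
    {"dx": 0.28, "dy": 0.037, "dz": -0.16, "rx": 0, "ry": 0, "rz": 0},
    {"dx": 0.24, "dy": 0.032, "dz": -0.16, "rx": 0, "ry": 0, "rz": 0},
    {"dx": 0.16, "dy": 0.021, "dz": -0.12, "rx": 0, "ry": 0, "rz": 0},
    {"dx": 0, "dy": 0, "dz": 0, "rx": 0, "ry": 0, "rz": 0},
  ],
)

```text
t: 7.7
tcp_pos: [0.5859, -0.0774, 0.1482]
tool_rot: [0.994, 0.066, 0.088, -0.005]
force: [-2.1, -5.1, -0.6]
finger_gap: 0.256
gripper_force: 29.7
```

Run:
```python
from h import *
st()
cv2.imwrite("pics/s2.png",cams.snapshot("scene")[150:330,180:420,::-1])
cv2.imwrite("pics/w3.png",cams.snapshot("wrist")[:,:,::-1])
print(proj("wrist",[w(x,.1415,.098) for x in(-.103,-.08,-.06,-.048,-.03)]).round())
i=cv2.imread("pics/w3.png");j=cv2.resize(cv2.imread("pics/s2.png"),(640,480))
cv2.imwrite("pics/m3.png",cv2.resize(np.hstack([i,j]),(800,300),interpolation=cv2.INTER_AREA))
```

```text
t 7.7 grasp(cooler mm) [-61.8 141.2 166.6] F cooler [-2.7 -4.7 -0.6] gap 0.256 gf 29.7 q5 [-0.36  0.54  1.73  0.12  0.72  0.99]
[[323. 376.]
 [323. 332.]
 [323. 292.]
 [323. 268.]
 [323. 231.]]
```

View pics/m3.png

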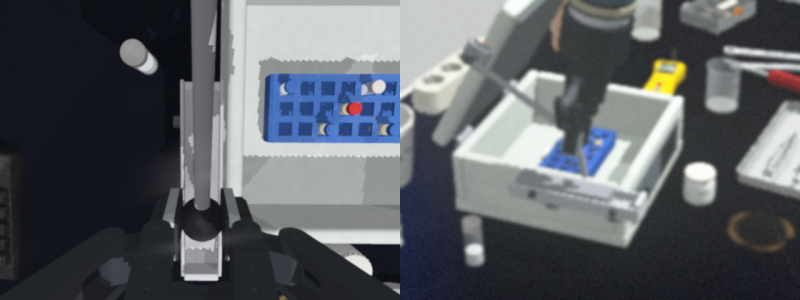

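Call:
move_arm(
  targets=[
    {"dx": 0, "dy": -0.01, "dz": -0.1, "rx": 0, "ry": 0, "rz": 0},
    {"dx": 0, "dy": -0.01, "dz": -0.1, "rx": 0, "ry": 0, "rz": 0},
    {"dx": 0, "dy": -0.01, "dz": -0.08, "rx": 0, "ry": 0, "rz": 0},
    {"dx": 0, "dy": 0, "dz": -0.06, "rx": 0, "ry": 0, "rz": 0},
    {"dx": 0, "dy": 0, "dz": -0.04, "rx": 0, "ry": 0, "rz": 0},
    {"dx": 0, "dy": 0, "dz": -0.02, "rx": 0, "ry": 0, "rz": 0},
    {"dx": 0, "dy": 0, "dz": -0.02, "rx": 0, "ry": 0, "rz": 0},
    {"dx": 0, "dy": 0, "dz": 0, "rx": 0, "ry": 0, "rz": 0},
    {"dx": 0, "dy": 0, "dz": 0, "rx": 0, "ry": 0, "rz": 0},
    {"dx": 0, "dy": 0, "dz": 0, "rx": 0, "ry": 0, "rz": 0},
  ],
)

```text
t: 9.05
tcp_pos: [0.5848, -0.0775, 0.1378]
tool_rot: [0.994, 0.066, 0.087, -0.005]
force: [-1.0, -4.3, -1.8]
finger_gap: 0.253
gripper_force: 29.6
```

```bash
python3 -c "
from h import *
st()"
```

```text
t 9.05 grasp(cooler mm) [-62.9 141.1 156.2] F cooler [-1.5 -4.2 -1.8] gap 0.253 gf 29.6 q5 [-0.36  0.55  1.74  0.13  0.7   0.98]
```

Call:
move_arm(
  targets=[
    {"dx": 0, "dy": 0, "dz": -0.02, "rx": 0, "ry": 0, "rz": 0},
    {"dx": 0, "dy": 0, "dz": -0.02, "rx": 0, "ry": 0, "rz": 0},
    {"dx": 0, "dy": 0, "dz": -0.02, "rx": 0, "ry": 0, "rz": 0},
    {"dx": 0, "dy": 0, "dz": -0.02, "rx": 0, "ry": 0, "rz": 0},
    {"dx": 0, "dy": 0, "dz": -0.02, "rx": 0, "ry": 0, "rz": 0},
    {"dx": 0, "dy": 0, "dz": -0.02, "rx": 0, "ry": 0, "rz": 0},
    {"dx": 0, "dy": 0, "dz": 0, "rx": 0, "ry": 0, "rz": 0},
    {"dx": 0, "dy": 0, "dz": 0, "rx": 0, "ry": 0, "rz": 0},
    {"dx": 0, "dy": 0, "dz": 0, "rx": 0, "ry": 0, "rz": 0},
    {"dx": 0, "dy": 0, "dz": 0, "rx": 0, "ry": 0, "rz": 0},
  ],
)

```text
t: 10.3
tcp_pos: [0.5848, -0.0775, 0.1359]
tool_rot: [0.994, 0.066, 0.087, -0.005]
force: [-4.6, -5.1, 5.5]
finger_gap: 0.259
gripper_force: 30.1
```

```bash
python3 -c "
from h import *
st()"
```

```text
t 10.3 grasp(cooler mm) [-62.9 141.1 154.4] F cooler [-5.3 -4.5  5.5] gap 0.259 gf 30.1 q5 [-0.36  0.56  1.74  0.13  0.69  0.98]
```

Call:
move_arm(
  targets=[
    {"dx": 0.04, "dy": 0.0053, "dz": 0.01, "rx": 0, "ry": 0, "rz": 0},
    {"dx": 0.04, "dy": 0.0053, "dz": 0, "rx": 0, "ry": 0, "rz": 0},
    {"dx": 0.04, "dy": 0.0053, "dz": 0, "rx": 0, "ry": 0, "rz": 0},
    {"dx": 0.04, "dy": 0.0053, "dz": 0, "rx": 0, "ry": 0, "rz": 0},
    {"dx": 0.04, "dy": 0.0053, "dz": 0, "rx": 0, "ry": 0, "rz": 0},
    {"dx": 0.04, "dy": 0.0053, "dz": 0, "rx": 0, "ry": 0, "rz": 0},
    {"dx": 0.04, "dy": 0.0053, "dz": 0, "rx": 0, "ry": 0, "rz": 0},
    {"dx": 0.04, "dy": 0.0053, "dz": 0, "rx": 0, "ry": 0, "rz": 0},
    {"dx": 0, "dy": 0, "dz": 0, "rx": 0, "ry": 0, "rz": 0},
    {"dx": 0, "dy": 0, "dz": 0, "rx": 0, "ry": 0, "rz": 0},
  ],
)

```text
t: 11.55
tcp_pos: [0.5928, -0.0765, 0.136]
tool_rot: [0.994, 0.066, 0.087, -0.005]
force: [-4.0, -4.9, 4.7]
finger_gap: 0.257
gripper_force: 30.1
```

```bash
python3 -c "
from h import *
st()"
```

```text
t 11.55 grasp(cooler mm) [-54.9 141.1 154.4] F cooler [-4.6 -4.3  4.7] gap 0.257 gf 30.1 q5 [-0.36  0.57  1.72  0.13  0.71  0.99]
```

Call:
move_arm(
  targets=[
    {"dx": 0.04, "dy": 0.0053, "dz": 0, "rx": 0, "ry": 0, "rz": 0},
    {"dx": 0.04, "dy": 0.0053, "dz": 0, "rx": 0, "ry": 0, "rz": 0},
    {"dx": 0.04, "dy": 0.0053, "dz": 0, "rx": 0, "ry": 0, "rz": 0},
    {"dx": 0.04, "dy": 0.0053, "dz": 0, "rx": 0, "ry": 0, "rz": 0},
    {"dx": 0.04, "dy": 0.0053, "dz": 0, "rx": 0, "ry": 0, "rz": 0},
    {"dx": 0.04, "dy": 0.0053, "dz": 0, "rx": 0, "ry": 0, "rz": 0},
    {"dx": 0, "dy": 0, "dz": 0, "rx": 0, "ry": 0, "rz": 0},
    {"dx": 0, "dy": 0, "dz": 0, "rx": 0, "ry": 0, "rz": 0},
    {"dx": 0, "dy": 0, "dz": 0, "rx": 0, "ry": 0, "rz": 0},
    {"dx": 0, "dy": 0, "dz": 0, "rx": 0, "ry": 0, "rz": 0},
  ],
)

```text
t: 12.8
tcp_pos: [0.5992, -0.0757, 0.1351]
tool_rot: [0.994, 0.066, 0.088, -0.005]
force: [-0.3, -5.8, -0.8]
finger_gap: 0.257
gripper_force: 29.7
```

```bash
python3 -c "
from h import *
st()"
```

```text
t 12.8 grasp(cooler mm) [-48.4 141.1 153.6] F cooler [-1.  -5.7 -0.8] gap 0.257 gf 29.7 q5 [-0.35  0.57  1.7   0.12  0.71  1.  ]
```

The vertical force vanished and the tip dropped 0.8 mm, so the peg is over the hole. I'll lower it gently.

Call:
move_arm(
  targets=[
    {"dx": 0, "dy": 0, "dz": -0.02, "rx": 0, "ry": 0, "rz": 0},
    {"dx": 0, "dy": 0, "dz": -0.02, "rx": 0, "ry": 0, "rz": 0},
    {"dx": 0, "dy": 0, "dz": -0.02, "rx": 0, "ry": 0, "rz": 0},
    {"dx": -0.01, "dy": -0.0013, "dz": -0.02, "rx": 0, "ry": 0, "rz": 0},
    {"dx": -0.01, "dy": -0.0013, "dz": -0.02, "rx": 0, "ry": 0, "rz": 0},
    {"dx": -0.01, "dy": -0.0013, "dz": -0.02, "rx": 0, "ry": 0, "rz": 0},
    {"dx": 0, "dy": 0, "dz": 0, "rx": 0, "ry": 0, "rz": 0},
    {"dx": 0, "dy": 0, "dz": 0, "rx": 0, "ry": 0, "rz": 0},
    {"dx": 0, "dy": 0, "dz": 0, "rx": 0, "ry": 0, "rz": 0},
    {"dx": 0, "dy": 0, "dz": 0, "rx": 0, "ry": 0, "rz": 0},
  ],
)

```text
t: 14.05
tcp_pos: [0.5993, -0.0757, 0.1324]
tool_rot: [0.994, 0.066, 0.088, -0.005]
force: [3.8, -3.9, -1.9]
finger_gap: 0.255
gripper_force: 29.6
```

```bash
python3 -c "
from h import *
st()"
```

```text
t 14.05 grasp(cooler mm) [-48.4 141.1 150.8] F cooler [ 3.3 -4.4 -1.9] gap 0.255 gf 29.6 q5 [-0.35  0.58  1.71  0.13  0.7   1.  ]
```

Call:
move_arm(
  targets=[
    {"dx": 0.04, "dy": 0.0053, "dz": -0.02, "rx": 0, "ry": 0, "rz": 0},
    {"dx": 0.01, "dy": 0.0013, "dz": -0.03, "rx": 0, "ry": 0, "rz": 0},
    {"dx": -0.01, "dy": -0.0013, "dz": -0.03, "rx": 0, "ry": 0, "rz": 0},
    {"dx": -0.01, "dy": -0.0013, "dz": -0.03, "rx": 0, "ry": 0, "rz": 0},
    {"dx": -0.01, "dy": -0.0013, "dz": -0.03, "rx": 0, "ry": 0, "rz": 0},
    {"dx": -0.01, "dy": -0.0013, "dz": -0.03, "rx": 0, "ry": 0, "rz": 0},
    {"dx": -0.01, "dy": -0.0013, "dz": -0.03, "rx": 0, "ry": 0, "rz": 0},
    {"dx": 0, "dy": 0, "dz": 0, "rx": 0, "ry": 0, "rz": 0},
    {"dx": 0, "dy": 0, "dz": 0, "rx": 0, "ry": 0, "rz": 0},
    {"dx": 0, "dy": 0, "dz": 0, "rx": 0, "ry": 0, "rz": 0},
  ],
)

```text
t: 15.3
tcp_pos: [0.5977, -0.0758, 0.1268]
tool_rot: [0.994, 0.066, 0.087, -0.006]
force: [-0.1, -6.2, -1.6]
finger_gap: 0.258
gripper_force: 29.6
```

```bash
python3 -c "
from h import *
st()"
```

```text
t 15.3 grasp(cooler mm) [-49.9 141.1 145.2] F cooler [-0.9 -6.1 -1.6] gap 0.258 gf 29.6 q5 [-0.35  0.58  1.71  0.13  0.69  1.  ]
```

Call:
move_arm(
  targets=[
    {"dx": -0.006, "dy": -0.01, "dz": -0.02, "rx": 0, "ry": 0, "rz": 0},
    {"dx": -0.006, "dy": -0.01, "dz": -0.02, "rx": 0, "ry": 0, "rz": 0},
    {"dx": -0.006, "dy": -0.01, "dz": -0.02, "rx": 0, "ry": 0, "rz": 0},
    {"dx": -0.006, "dy": -0.01, "dz": -0.02, "rx": 0, "ry": 0, "rz": 0},
    {"dx": -0.006, "dy": -0.01, "dz": -0.02, "rx": 0, "ry": 0, "rz": 0},
    {"dx": -0.006, "dy": 0, "dz": -0.02, "rx": 0, "ry": 0, "rz": 0},
    {"dx": 0, "dy": 0, "dz": -0.02, "rx": 0, "ry": 0, "rz": 0},
    {"dx": 0, "dy": 0, "dz": 0, "rx": 0, "ry": 0, "rz": 0},
    {"dx": 0, "dy": 0, "dz": 0, "rx": 0, "ry": 0, "rz": 0},
    {"dx": 0, "dy": 0, "dz": 0, "rx": 0, "ry": 0, "rz": 0},
  ],
)

```text
t: 16.55
tcp_pos: [0.5969, -0.0761, 0.1242]
tool_rot: [0.994, 0.066, 0.087, -0.006]
force: [-0.5, 0.9, 5.6]
finger_gap: 0.26
gripper_force: 29.9
```

```bash
python3 -c "
from h import *
st()"
```

```text
t 16.55 grasp(cooler mm) [-50.7 140.9 142.6] F cooler [-0.4  0.9  5.6] gap 0.26 gf 29.9 q5 [-0.35  0.59  1.72  0.13  0.69  0.99]
```

Call:
move_arm(
  targets=[
    {"dx": -0.02, "dy": -0.0026, "dz": 0.02, "rx": 0, "ry": 0, "rz": 0},
    {"dx": -0.02, "dy": -0.0026, "dz": 0.01, "rx": 0, "ry": 0, "rz": 0},
    {"dx": -0.02, "dy": -0.0026, "dz": 0, "rx": 0, "ry": 0, "rz": 0},
    {"dx": 0, "dy": 0, "dz": 0, "rx": 0, "ry": 0, "rz": 0},
    {"dx": 0, "dy": 0, "dz": 0, "rx": 0, "ry": 0, "rz": 0},
    {"dx": 0, "dy": 0, "dz": 0, "rx": 0, "ry": 0, "rz": 0},
    {"dx": 0, "dy": 0, "dz": 0, "rx": 0, "ry": 0, "rz": 0},
    {"dx": 0, "dy": 0, "dz": 0, "rx": 0, "ry": 0, "rz": 0},
    {"dx": 0, "dy": 0, "dz": 0, "rx": 0, "ry": 0, "rz": 0},
    {"dx": 0, "dy": 0, "dz": 0, "rx": 0, "ry": 0, "rz": 0},
  ],
)

```text
t: 17.8
tcp_pos: [0.5968, -0.0762, 0.1244]
tool_rot: [0.994, 0.065, 0.088, -0.006]
force: [5.7, 3.0, 0.3]
finger_gap: 0.253
gripper_force: 29.6
```

```bash
python3 -c "
from h import *
st()"
```

```text
t 17.8 grasp(cooler mm) [-50.9 140.8 142.8] F cooler [6.  2.3 0.3] gap 0.253 gf 29.6 q5 [-0.35  0.59  1.72  0.13  0.68  0.99]
```

Peg rests on the hole's front wall, fully home. Now I release it.

Call:
move_arm(
  targets=[
    {"dx": 0, "dy": 0, "dz": 0, "rx": 0, "ry": 0, "rz": 0},
    {"dx": 0, "dy": 0, "dz": 0, "rx": 0, "ry": 0, "rz": 0},
    {"dx": 0, "dy": 0, "dz": 0, "rx": 0, "ry": 0, "rz": 0},
    {"dx": 0, "dy": 0, "dz": 0, "rx": 0, "ry": 0, "rz": 0},
    {"dx": 0, "dy": 0, "dz": 0, "rx": 0, "ry": 0, "rz": 0},
    {"dx": 0, "dy": 0, "dz": 0, "rx": 0, "ry": 0, "rz": 0},
    {"dx": 0, "dy": 0, "dz": 0, "rx": 0, "ry": 0, "rz": 0},
    {"dx": 0, "dy": 0, "dz": 0, "rx": 0, "ry": 0, "rz": 0},
    {"dx": 0, "dy": 0, "dz": 0, "rx": 0, "ry": 0, "rz": 0},
    {"dx": 0, "dy": 0, "dz": 0, "rx": 0, "ry": 0, "rz": 0},
  ],
  claw=55,
)

```text
t: 19.05
tcp_pos: [0.5954, -0.0768, 0.1243]
tool_rot: [0.994, 0.066, 0.087, -0.006]
force: [-0.2, -0.2, -0.6]
finger_gap: 0.547
gripper_force: 0.0
```

Call:
move_arm(
  targets=[
    {"dx": -0.12, "dy": -0.016, "dz": 0.2, "rx": 0, "ry": 0, "rz": 0},
    {"dx": -0.2, "dy": -0.027, "dz": 0.4, "rx": 0, "ry": 0, "rz": 0},
    {"dx": -0.3, "dy": -0.04, "dz": 0.5, "rx": 0, "ry": 0, "rz": 0},
    {"dx": -0.4, "dy": -0.053, "dz": 0.5, "rx": 0, "ry": 0, "rz": 0},
    {"dx": -0.4, "dy": -0.053, "dz": 0.5, "rx": 0, "ry": 0, "rz": 0},
    {"dx": -0.4, "dy": -0.053, "dz": 0.5, "rx": 0, "ry": 0, "rz": 0},
    {"dx": -0.4, "dy": -0.053, "dz": 0.5, "rx": 0, "ry": 0, "rz": 0},
    {"dx": -0.4, "dy": -0.053, "dz": 0.5, "rx": 0, "ry": 0, "rz": 0},
    {"dx": 0, "dy": 0, "dz": 0, "rx": 0, "ry": 0, "rz": 0},
    {"dx": 0, "dy": 0, "dz": 0, "rx": 0, "ry": 0, "rz": 0},
  ],
)

```text
t: 20.3
tcp_pos: [0.5299, -0.0856, 0.2143]
tool_rot: [0.994, 0.066, 0.087, -0.006]
force: [-0.2, 0.3, 0.1]
finger_gap: 0.55
gripper_force: 0.0
```

Run:
```python
from h import *
st()
cv2.imwrite("pics/s4.png",cv2.resize(cams.snapshot("scene")[130:330,150:420,::-1],None,fx=2.8,fy=2.8))
```

```text
t 20.3 grasp(cooler mm) [-118.4  140.3  232.7] F cooler [-0.1  0.3  0.1] gap 0.55 gf 0.0 q5 [-0.42  0.38  1.79  0.12  0.83  0.94]
```

View pics/s4.png

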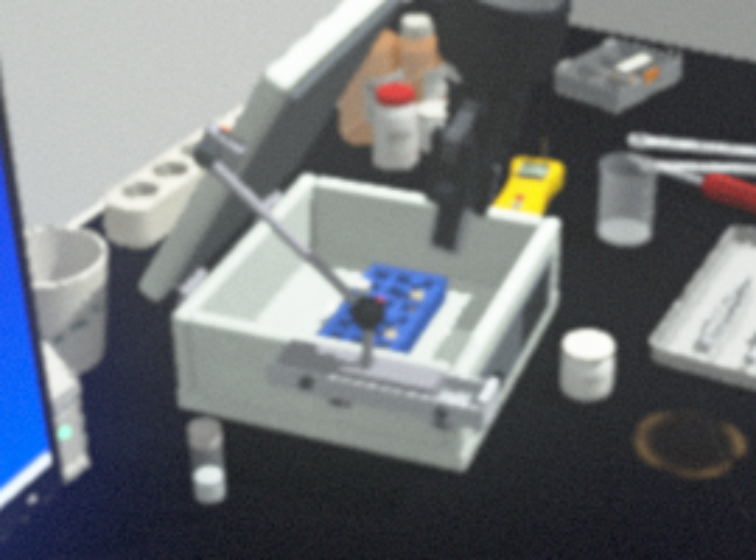

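The picture shows the rod holding the lid open, with the ball at (369,310) and the peg upright in the rail at (366,350). The gripper is clear of everything, and the vial, pot and beaker are standing where they were.

```bash
python3 -c "
from station import order
print(order.sign_off())"
```

```text
the job is handed in; nothing more can be done
None
```

I propped the lid open and handed the job in. The peg is fully home in the holding hole, the rod holds the lid by itself, the gripper is clear, and the vial, pot and beaker look undisturbed; no verdict came back from the sign-off.

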